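# Sort the ink pots into their colour trays

## Robot

A 6-joint arm with a two-finger parallel gripper is mounted at the origin on the work surface. World frame = base frame: x ahead of the robot, y to its left, z up, the work surface at z = 0. Lengths are in mm, angles in degrees, forces in N, time in s.
With the tool pointing down it reaches from about 350 to 850 mm from the base axis. Payload 8.1 kg.
Tool frame: the origin (TCP) lies midway between the tips of the shut fingers; the grasp point (between the pads) lies 19 mm behind it (r.grip_depth is the distance from the TCP to the grasp point, in mm); z points along the fingers, y is the direction in which the jaws open and shut (so a half turn about z gives the same grasp; the last joint's range is limited). The gripper opens to 85 mm and grips with 20 to 120 N. Pads are 22 mm wide; open, the fingers measure 114 mm over their backs; the gripper's body (76 mm by 85 mm) begins 54 mm behind the grasp point. The pads swing forward as they close: fully open they stand 13 mm farther back than shut.
Start: joints at [69.362, 7.471, 85.268, -0, 87.261, -4.893], TCP at [162.791, 577.498, 231.292] pointing down, gripper open.
Joint ranges: [-169.43, 169.43], [-51.17, 129.36], [1.28, 143.12], [-76.62, 256.62], [0, 156.53], [-152.29, 152.29]. Speed limits (degrees/s): [136.94, 136.94, 159.86, 180, 180, 180].

## Interface

Orientations are given as [roll, pitch, yaw] about the fixed x, y, z axes, in that order (R = Rz(yaw) Ry(pitch) Rx(roll)).
In Python, from bench import r, imaging gives the robot as it stands.
- The arm moves only by the shell command python3 -m creep 'ROWS' [FORCE]. ROWS is text: rows parted by semicolons, each of 7 numbers parted by spaces: the shift along the tool's x, y, z in cm, then the turn, a rotation vector about the tool's x, y, z in degrees, then the finger opening in cm, from 0 to 8.54. In form: dx dy dz ax ay az gripper; .... A call has 1 to 20 rows; each row is the pose to reach, as a shift and turn from the pose measured when the call began, along the tool's axes at that moment; what a row does not reach only later rows make up. A row lasts 1/10 s, in which the tool goes at most 50 mm and 8.59 degrees, less where a joint would pass 70% of its speed; a pose out of reach is approached as far as the arm can. A call with a gripper value outside its range is refused whole. The fingers move at their own pace and stop on an object; FORCE is the grip in N (left out, the last holds). Time passes only in rows, so rows that repeat a pose let the fingers close. It gives the time, the measured TCP pose, the force and the opening at its end, in the units of the state.
- r.sense(): the state, without advancing time (a new reading comes with each control period).
- imaging.snapshot(name): name is "scene" or "top" or "wrist"; returns the picture (480x640x3 uint8, red, green, blue); there is no depth.
- imaging.camera_info(name): a dict with "camera_matrix" (3x3 intrinsics, pixels), "R" (3x3) and "t" (3): a world point X has camera coordinates R X + t. Camera axes: x right, y down, z forward; pixel columns grow to the right and rows downward; lengths in mm; the calibration is good to about 2 mm. A picture is of the moment at which its call begins: read the wrist's pose just before it. camera_info takes no time and is no camera call; for the wrist camera it gives the pose at the moment of the call.
- r.hand_in(): hands the job in, once; it reports no verdict.
The state is a dict: "time": time; "joint_pos": joint angles; "qd": joint speeds; "joint_efforts": joint torques, N m; "tool_pos": TCP position; "tcp_rot": TCP orientation; "ft_force": force on the tool from outside, world axes, zero at the start; "wrist_torque": the same for the moment, N m; "finger_gap": finger opening in mm.
Only numpy, scipy, OpenCV 4.12 (cv2) and the standard library are available. Lean on these libraries where they do the work, as an engineer would, in place of code of your own. Each camera call takes 0.05 s, during which the arm holds its last target.

## Task

The colour-matching run is over: stand every ink pot, jars and tins alike, upright in the tray whose floor has the same colour as its lid, flat on the floor of the tray and let go. Do not tip any pot over, and leave the colour meter and the mixing cup standing where they are.

Things in the scene. Friction and masses are not known exactly. Their poses are not given: they have to be found in the camera images.
- jar_orange: Tall ink jar, loose, standing upright: straight round cylinder 48 mm in diameter, 66 mm high, white with an orange lid and an orange band; about 110 g. Origin: centre of its underside, z up.
- tin_orange: Squat ink tin, loose, standing upright: straight round steel cylinder 56 mm in diameter, 45 mm high, with an orange disc on its lid and an orange band; about 140 g. Origin: centre of its underside, z up.
- jar_teal: Tall ink jar, loose, standing upright: straight round cylinder 48 mm in diameter, 66 mm high, white with a teal lid and a teal band; about 110 g. Origin: centre of its underside, z up.
- tin_teal: Squat ink tin, loose, standing upright: straight round steel cylinder 56 mm in diameter, 45 mm high, with a teal disc on its lid and a teal band; about 140 g. Origin: centre of its underside, z up.
- jar_violet: Tall ink jar, loose, standing upright: straight round cylinder 48 mm in diameter, 66 mm high, white with a violet lid and a violet band; about 110 g. Origin: centre of its underside, z up.
- tray_orange: Low black-lipped tray with an orange floor, fixed to the bench. Outside 86 mm along its x by 166 mm along its y; lip 3 mm thick, top 14 mm above the bench; inside 80 by 160 mm, inner floor 4 mm above the bench: room for two pots side by side along its y. Origin: centre of its underside, on the bench (z = 0); z up.
- tray_teal: Low black-lipped tray with a teal floor, fixed to the bench. Outside 86 mm along its x by 166 mm along its y; lip 3 mm thick, top 14 mm above the bench; inside 80 by 160 mm, inner floor 4 mm above the bench: room for two pots side by side along its y. Origin: centre of its underside, on the bench (z = 0); z up.
- tray_violet: Low black-lipped tray with a violet floor, fixed to the bench. Outside 86 mm along its x by 166 mm along its y; lip 3 mm thick, top 14 mm above the bench; inside 80 by 160 mm, inner floor 4 mm above the bench: room for two pots side by side along its y. Origin: centre of its underside, on the bench (z = 0); z up.
- meter: Bystander: hand-held colour meter, black and silver block with a screen and keys on top, 90 mm (its x) by 65 mm (its y) by 60 mm high, loose, about 0.5 kg. Origin: centre of its underside.
- cup: Bystander: empty open steel mixing cup, 60 mm across the rim, 80 mm high, loose, about 150 g. Origin: centre of its underside.
Things that resemble listed ones, but are neither listed nor needed, are in the scene too. Of the things like the tray_teal, leave any that is pink, white or yellow; of the rest the smaller one is meant.

How it is judged:
By the outcome, as a careful person would: the job done as asked, in the order asked, and still so for the second after the job is handed in, with the robot touching nothing.
It also fails if it takes over 120 s, if anything falls off the work surface, if the arm or the gripper's body presses on something with over 40 N, if the wrist force passes 120 N, or if a joint passes its speed limit or range.

## Working session

There is one attempt and no reset: what is moved stays moved. The work goes in short steps, Python scripts to look and compute and a shell command to move; the robot and the scene stay as the last step left them, time stands still between calls to the robot, and variables do not carry over. Pictures are saved under pics/ and viewed, and the job is handed in when it is done.

```bash
ls; mkdir -p pics; python3 - <<'E'
from bench import r, imaging
import cv2
for n in ("scene","top"):
    cv2.imwrite(f"pics/{n}0.png",imaging.snapshot(n)[:,:,::-1])
    i=imaging.camera_info(n); print(n,i)
print(r.sense())
E
```

```text
pics
scene {'camera_matrix': array([[468.44363532,   0.        , 322.60309077],
       [  0.        , 468.44363532, 237.50248099],
       [  0.        ,   0.        ,   1.        ]]), 'R': array([[-0.58097753,  0.81381102,  0.01329366],
       [ 0.46846351,  0.34770197, -0.8121855 ],
       [-0.66558774, -0.46563393, -0.5832478 ]]), 't': array([ 251.18383764, -245.54274046, 1637.55831665])}
top {'camera_matrix': array([[554.2086119 ,   0.        , 320.21198279],
       [  0.        , 554.2086119 , 239.67554861],
       [  0.        ,   0.        ,   1.        ]]), 'R': array([[-0.02653645, -0.99964507,  0.00235549],
       [-0.99701497,  0.02629558, -0.07259259],
       [ 0.07250489, -0.00427481, -0.9973589 ]]), 't': array([ 115.92786406,  529.80010883, 1647.20632979])}
{'time': 0.1, 'joint_pos': array([ 6.93607248e+01,  7.50996198e+00,  8.53239237e+01,  4.39222594e-04,
        8.72599890e+01, -4.89335597e+00]), 'qd': array([-0.10017113, -0.1637867 , -0.11883329, -0.18326678,  0.02655957,
       -0.07759455]), 'joint_efforts': array([ 1.62132048e-03, -5.70954323e+01, -5.01938367e+01, -1.33520987e-05,
        8.14888015e-03, -8.93597836e-07]), 'tool_pos': array([162.62907097, 577.03180494, 230.34938128]), 'tcp_rot': array([-1.79906505e+02, -8.44472152e-03,  1.64254053e+02]), 'ft_force': array([-0.78440444, -0.46126594, -0.36774769]), 'wrist_torque': array([-0.04211495, -0.00172431,  0.032402  ]), 'finger_gap': 85.4312098194507}
```

View pics/scene0.png

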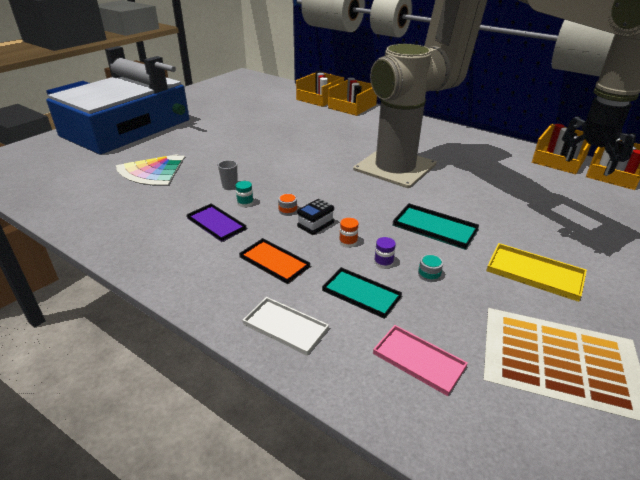

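View pics/top0.png

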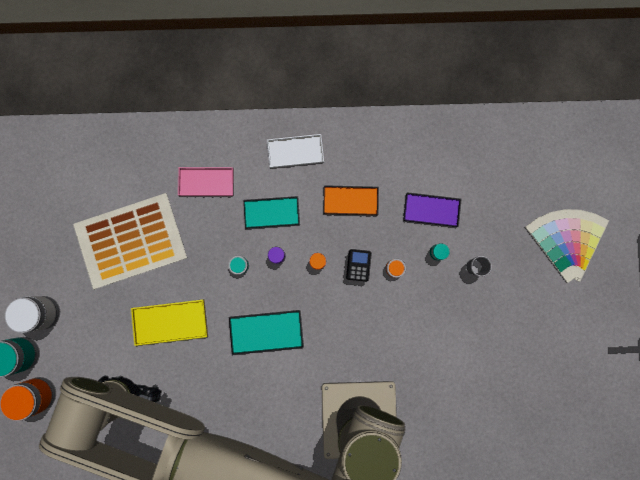

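The scene shows five pots in a row. In the top picture they are tin_teal (238,265), jar_violet (277,256), jar_orange (318,262), tin_orange (397,268) and jar_teal (440,252). The meter is at (358,265) and the cup at (480,267).

Tray candidates:
- **Teal tray:** (271,213) is smaller and (266,332) is larger. Pink (206,182), white (295,151) and yellow (169,323) are to be left alone, so I choose (271,213).
- **Orange tray:** (351,200).
- **Violet tray:** (432,210).

The big cylinders at far left (0–50, 310–400) are not the pots.

```bash
cat > h.py <<'E'
import numpy as np, cv2
from bench import r, imaging
def ray(info,px,z):
    K,R,t=info["camera_matrix"],np.array(info["R"]),np.array(info["t"])
    C=-R.T@t; d=R.T@np.linalg.inv(K)@np.array([px[0],px[1],1.0])
    return C+d*(z-C[2])/d[2]
def proj(info,X):
    c=np.array(info["R"])@np.array(X,float)+info["t"]; p=info["camera_matrix"]@c; return p[:2]/p[2]
HUE={"orange":(4,14),"teal":(78,98),"violet":(122,142)}
def blobs(img,col,minA=25):
    hsv=cv2.cvtColor(img,cv2.COLOR_RGB2HSV); lo,hi=HUE[col]
    m=cv2.inRange(hsv,(lo,110,40),(hi,255,255))
    n,l,s,c=cv2.connectedComponentsWithStats(m)
    return [(s[i,4],c[i],(l==i).astype(np.uint8),s[i]) for i in range(1,n) if s[i,4]>=minA]
E
python3 - <<'E'
from h import *
img=imaging.snapshot("top"); I=imaging.camera_info("top")
for col in HUE:
    for A,c,m,s in blobs(img,col):
        cs,_=cv2.findContours(m,cv2.RETR_EXTERNAL,cv2.CHAIN_APPROX_NONE)
        cc=max(cs,key=cv2.contourArea)
        rr=cv2.minAreaRect(cc)
        if A>600:
            P=np.array([ray(I,p,4)[:2] for p in cv2.boxPoints(rr)])
            e1,e2=P[1]-P[0],P[2]-P[1]
            L=e1 if np.linalg.norm(e1)>np.linalg.norm(e2) else e2
            print(col,"tray?",A,c.round(1),"ctr",P.mean(0).round(1),"sizes",np.linalg.norm(e1).round(),np.linalg.norm(e2).round(),"longdir",np.degrees(np.arctan2(L[1],L[0])).round(1))
        else:
            (u,v),rad=cv2.minEnclosingCircle(cc)
            print(col,A,c.round(1),"bbox",s[:4],"xy@45",ray(I,(u,v),45)[:2].round(1),"@66",ray(I,(u,v),66)[:2].round(1))
cv2.imwrite("pics/topcrop.png",cv2.resize(img[120:360,190:510,::-1],None,fx=2.5,fy=2.5,interpolation=cv2.INTER_CUBIC))
E
```

```text
orange tray? 1416 [350.5 200.2] ctr [651.2   6.3] sizes 162.0 83.0 longdir -91.5
orange 149 [147.3 208.9] bbox [137 203  22  13] xy@45 [637.2 613.8] @66 [634.3 607.3]
orange 151 [122.  217.3] bbox [111 211  23  13] xy@45 [612.2 687.9] @66 [609.7 680.5]
orange 154 [150. 218.] bbox [139 212  23  13] xy@45 [608.6 605. ] @66 [606.  598.6]
orange 151 [ 96.9 225.7] bbox [ 86 220  23  13] xy@45 [592.1 762.9] @66 [589.8 754.5]
orange 152 [125.1 226.5] bbox [114 220  23  14] xy@45 [585.2 679.1] @66 [582.9 671.7]
orange 42 [147.  228.8] bbox [142 224  12  10] xy@45 [577.8 610. ] @66 [575.7 603.5]
orange 154 [ 99.8 234.9] bbox [ 89 229  23  13] xy@45 [560.4 753. ] @66 [558.5 744.7]
orange 53 [122.9 237.6] bbox [117 234  15   9] xy@45 [554.  682.2] @66 [552.2 674.8]
orange 37 [110.  241.9] bbox [103 238  12  10] xy@45 [537.5 729.3] @66 [535.9 721.3]
orange 37 [ 96.4 245.6] bbox [ 92 242  10   9] xy@45 [531.  762.6] @66 [529.4 754.2]
orange 223 [317.2 261. ] bbox [309 253  17  17] xy@45 [468.2 112.5] @66 [467.5 112.5]
orange 193 [396.  267.7] bbox [389 260  15  16] xy@45 [ 441.9 -119.3] @66 [ 441
[... 233 characters left out ...]
63.0 83.0 longdir -87.6
teal 232 [440.2 251.4] bbox [430 243  20  17] xy@45 [ 485. -249.] @66 [ 484.1 -244.4]
teal 305 [558.8 258.3] bbox [547 246  24  26] xy@45 [ 455.9 -601. ] @66 [ 455.3 -591.9]
teal 187 [237.2 264.7] bbox [230 257  15  16] xy@45 [463.6 348.6] @66 [462.9 345.5]
teal tray? 2486 [265.6 332. ] ctr [260.9 272.9] sizes 211.0 106.0 longdir -86.0
teal 229 [ 24.5 346.1] bbox [  9 338  26  23] xy@45 [238.8 982.2] @66 [241. 971.]
teal 431 [  6.5 358.6] bbox [  0 343  16  33] xy@45 [ 207.1 1035.5] @66 [ 209.7 1023.7]
violet tray? 1412 [431.5 209.7] ctr [ 616.9 -239.6] sizes 82.0 162.0 longdir -98.3
violet 222 [275.8 254.9] bbox [268 247  17  17] xy@45 [488.9 233.7] @66 [487.9 232.1]
```

View pics/topcrop.png

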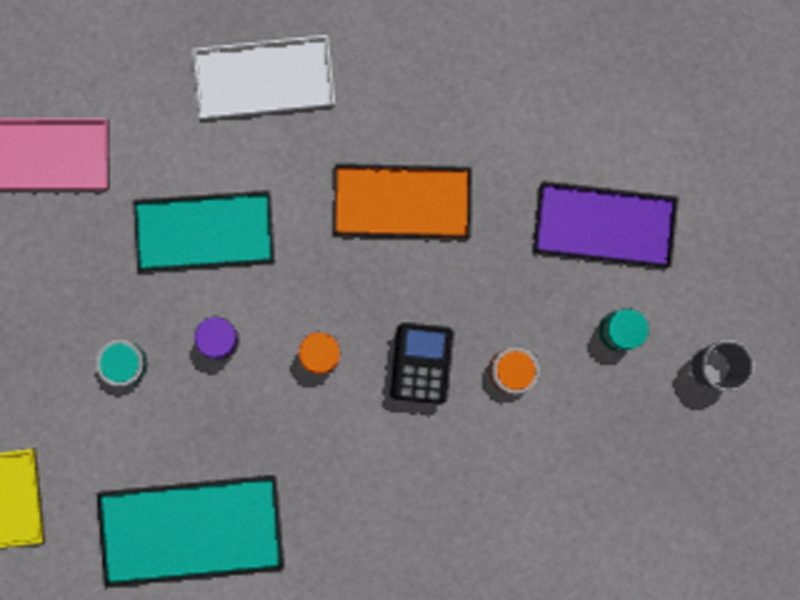

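```bash
cat >> h.py <<'E'
from scipy.spatial.transform import Rotation as Ro
def plan(x,y,z,yaw=90):
    s=r.sense(); R0=Ro.from_euler("xyz",s["tcp_rot"],degrees=True); R1=Ro.from_euler("xyz",[180,0,yaw],degrees=True)
    d=R0.inv().apply(np.array([x,y,z])-s["tool_pos"])/10
    print("t",round(s["time"],2),"tcp",s["tool_pos"].round(1),s["tcp_rot"].round(1),"gap",round(s["finger_gap"],1),"F",s["ft_force"].round(1))
    print("rows:",d.round(2),(R0.inv()*R1).as_rotvec(degrees=True).round(1))
E
python3 -c "
from h import *
plan(463,348,200)
I=imaging.camera_info('top')
for p in [(358,265),(480,267)]: print(ray(I,p,60).round())
"
```

```text
t 0.15 tcp [162.7 577.1 230.5] [-179.9   -0.   164.3] gap 85.4 F [-0.7  0.3 -0. ]
rows: [-35.12 -13.9    3.06] [-0.1  0.  74.3]
[453.  -6.  60.]
[ 437. -363.   60.]
```

```bash
python3 -m creep '-35.1 -13.9 3 0 0 74.3 8.5; -35.1 -13.9 3 0 0 74.3 8.5; -35.1 -13.9 3 0 0 74.3 8.5; -35.1 -13.9 3 0 0 74.3 8.5; -35.1 -13.9 3 0 0 74.3 8.5; -35.1 -13.9 3 0 0 74.3 8.5; -35.1 -13.9 3 0 0 74.3 8.5; -35.1 -13.9 3 0 0 74.3 8.5; -35.1 -13.9 3 0 0 74.3 8.5; -35.1 -13.9 3 0 0 74.3 8.5; -35.1 -13.9 3 0 0 74.3 8.5; -35.1 -13.9 3 0 0 74.3 8.5; -35.1 -13.9 3 0 0 74.3 8.5'
python3 - <<'E'
from h import *
plan(463,348,200)
I=imaging.camera_info("wrist"); img=imaging.snapshot("wrist")
cv2.imwrite("pics/w1.png",img[:,:,::-1])
print("cam centre",-(np.array(I["R"]).T@I["t"]))
for A,c,m,s in blobs(img,"teal",150): print(A,c.round(1),s[:4],ray(I,c,45)[:2].round(1))
E
```

```text
time: 1.45
tool_pos: [462.2, 348.7, 200.7]
tcp_rot: [-180.0, 0.1, 90.1]
ft_force: [0.1, 0.2, -0.1]
finger_gap: 85.6
t 1.45 tcp [462.2 348.7 200.7] [-1.80e+02  1.00e-01  9.01e+01] gap 85.6 F [ 0.1  0.2 -0.1]
rows: [-0.07  0.08  0.07] [-0.   0.1  0.1]
cam centre [461.69688026 416.90515843 343.357644  ]
285 [160.5 243.8] [148 176  27 138] [334.1 332.1]
18387 [ 97.9 270. ] [ 25 182 140 203] [281.1 310.1]
2622 [326.8 225. ] [298 197  59  57] [465.7 347.5]
7871 [501.9 287.9] [455 239  90 123] [609.  294.9]
```

View pics/w1.png

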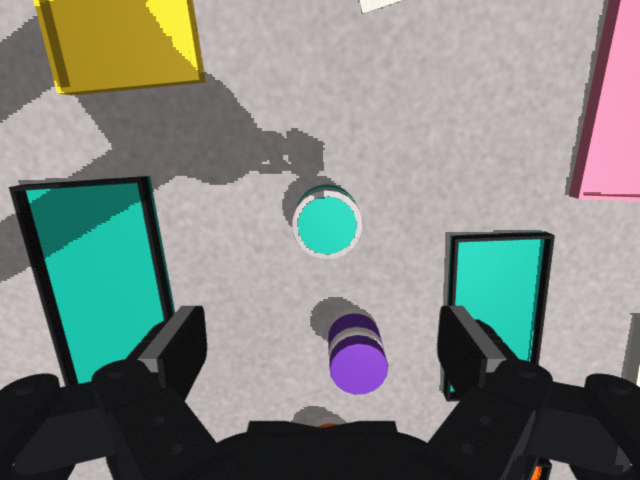

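The wrist view shows the teal tin's lid at (327,225), which is world (465.7,347.5) and within 2 mm of the top view. The violet jar is at (358,368), the small teal tray on the right and the large one on the left. Now I descend and grip.

```bash
python3 -m creep '0 0.25 10 0 0 0 8.5; 0 0.25 10 0 0 0 8.5; 0 0.25 15 0 0 0 8.5; 0 0.25 18 0 0 0 8.5; 0 0.25 19.2 0 0 0 8.5; 0 0.25 19.2 0 0 0 8.5; 0 0.25 19.2 0 0 0 8.5; 0 0.25 19.2 0 0 0 5; 0 0.25 19.2 0 0 0 5; 0 0.25 19.2 0 0 0 5; 0 0.25 19.2 0 0 0 5; 0 0.25 19.2 0 0 0 5; 0 0.25 19.2 0 0 0 5; 0 0.25 19.2 0 0 0 5; 0 0.25 19.2 0 0 0 5; 0 0.25 19.2 0 0 0 5' 40
python3 - <<'E'
from h import *
plan(463,348,150)
cv2.imwrite("pics/w2.png",imaging.snapshot("wrist")[:,:,::-1])
E
```

```text
time: 3.1
tool_pos: [466.3, 349.4, 11.2]
tcp_rot: [179.8, -0.0, 90.1]
ft_force: [-0.8, -0.9, 6.1]
finger_gap: 54.9
t 3.1 tcp [466.3 349.4  11.2] [179.8  -0.   90.1] gap 54.9 F [-0.8 -0.9  6.1]
rows: [ -0.13  -0.29 -13.89] [ 0.2 -0.   0.1]
```

View pics/w2.png

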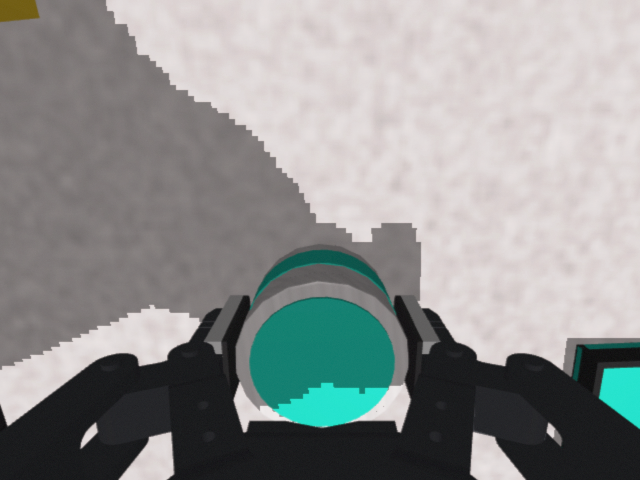

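Gripped: the gap is 54.9 mm and the tin sits between the pads. Next I lift it and carry it over slot A of the teal tray at (620,290).

```bash
python3 -m creep '0 0 -4 0 0 0 5; 0 0 -8 0 0 0 5; -0.5 2 -10 0 0 0 5; -2 6 -10 0 0 0 5; -4 10 -10 0 0 0 5; -5.8 14 -10 0 0 0 5; -5.8 15.4 -10 0 0 0 5; -5.8 15.4 -10 0 0 0 5; -5.8 15.4 -10 0 0 0 5; -5.8 15.4 -10 0 0 0 5' 
python3 - <<'E'
from h import *
plan(620,291,17)
I=imaging.camera_info("wrist");cv2.imwrite("pics/w3.png",imaging.snapshot("wrist")[:,:,::-1])
E
```

```text
time: 4.15
tool_pos: [618.9, 292.1, 111.6]
tcp_rot: [179.9, -0.1, 90.1]
ft_force: [0.1, 0.7, -0.8]
finger_gap: 55.2
t 4.15 tcp [618.9 292.1 111.6] [ 1.799e+02 -1.000e-01  9.010e+01] gap 55.2 F [ 0.1  0.7 -0.8]
rows: [-0.12  0.09  9.46] [ 0.1 -0.1  0.1]
```

View pics/w3.png

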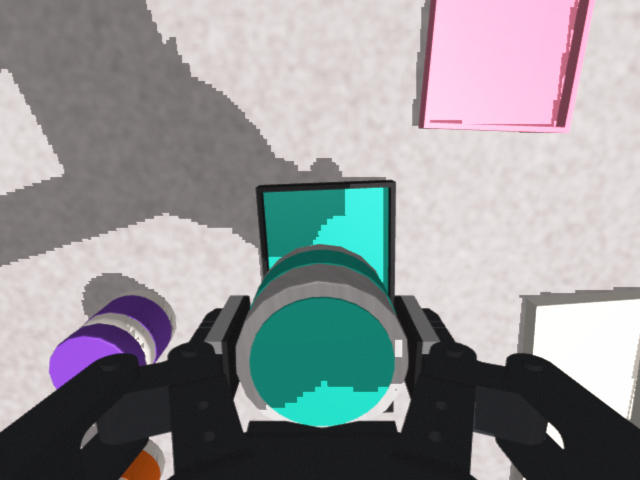

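The tin is held over the teal tray, whose far-lip edge is at about (326,188). I'll cast rays on the tray corners as a check.

```bash
python3 - <<'E'
from h import *
I=imaging.camera_info("wrist")
for p in [(258,187),(395,181)]: print(ray(I,p,14).round(1))
c=np.array([621.6,249.8]);d=np.array([-.042,.999]);n=np.array([.999,.042])
print("expected",c+83*d-43*n,c+83*d+43*n)
E
```

```text
[579.6 328.6  14. ]
[663.4 332.3  14. ]
expected [575.157 330.911] [661.071 334.523]
```

```bash
python3 -m creep '-0.15 0.2 4 0 0 0 5; -0.15 0.2 7 0 0 0 5; -0.15 0.2 8.5 0 0 0 5; -0.15 0.2 9.2 0 0 0 5; -0.15 0.2 9.4 0 0 0 5; -0.15 0.2 9.6 0 0 0 5; -0.15 0.2 9.6 0 0 0 5' 
python3 - <<'E'
from h import *
plan(620,290,16)
E
```

```text
time: 4.9
tool_pos: [622.2, 291.3, 17.3]
tcp_rot: [179.7, -0.1, 90.2]
ft_force: [1.2, 0.6, -1.6]
finger_gap: 55.0
t 4.9 tcp [622.2 291.3  17.3] [ 1.797e+02 -1.000e-01  9.020e+01] gap 55.0 F [ 1.2  0.6 -1.6]
rows: [-0.13 -0.22  0.13] [ 0.3 -0.1  0.2]
```

```bash
python3 -m creep '0 0 0.15 0 0 0 5; 0 0 0.25 0 0 0 5; 0 0 0.25 0 0 0 5'; python3 -m creep '0 0 0.1 0 0 0 5; 0 0 0.1 0 0 0 5'
```

```text
time: 5.2
tool_pos: [622.6, 291.4, 15.3]
tcp_rot: [179.7, -0.1, 90.2]
ft_force: [-0.9, 0.7, 0.2]
finger_gap: 55.0
time: 5.4
tool_pos: [622.7, 291.4, 15.2]
tcp_rot: [179.7, -0.1, 90.2]
ft_force: [-3.2, -1.2, 5.1]
finger_gap: 55.0
```

Contact at TCP z 15.2, as expected (11.2 + 4). Next I release with a modest opening, lift, and look.

```bash
python3 -m creep '0 0 0 0 0 0 7; 0 0 0 0 0 0 7.5; 0 0 0 0 0 0 7.5; 0 0 0 0 0 0 7.5; 0 0 -4 0 0 0 7.5; 0 0 -8 0 0 0 8.5; 0 0 -13 0 0 0 8.5;  0 0 -17 0 0 0 8.5; 0 0 -17 0 0 0 8.5'
python3 - <<'E'
from h import *
I=imaging.camera_info("wrist");img=imaging.snapshot("wrist");cv2.imwrite("pics/w4.png",img[:,:,::-1])
for col in("violet","teal"):
  for A,c,m,s in blobs(img,col,300): print(col,A,c.round(),s[:4])
plan(488,232,150)
E
```

```text
time: 6.3
tool_pos: [625.7, 292.6, 194.7]
tcp_rot: [179.0, -0.4, 90.2]
ft_force: [1.4, 0.4, 0.8]
finger_gap: 85.0
violet 737 [175. 275.] [142 260  52  46]
violet 3025 [142. 306.] [110 277  68  63]
teal 11252 [317. 271.] [265 176  99 172]
teal 2759 [314. 232.] [284 203  60  59]
t 6.35 tcp [624.3 292.1 190.7] [179.2  -0.3  90.2] gap 85.1 F [-0.3  0.6 -0.7]
rows: [ -5.99 -13.7    3.85] [ 0.8 -0.3  0.2]
```

View pics/w4.png

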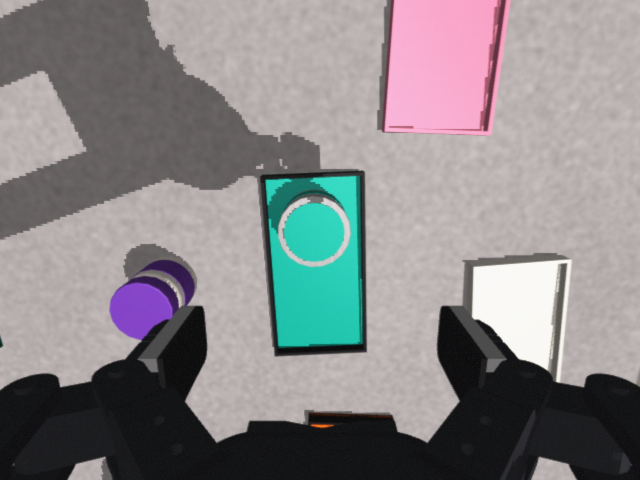

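The teal tin stands upright in the upper half of the small teal tray, at (314,232). The violet jar's lid is at (142,306); I'll measure it next.

```bash
python3 - <<'E'
from h import *
I=imaging.camera_info("wrist")
print(ray(I,(143,308),66).round(1), "tin",ray(I,(314,232),49).round(1))
plan(487,232,150)
E
```

```text
[493.8 236.4  66. ] tin [620.  289.7  49. ]
t 6.35 tcp [624.3 292.1 190.7] [179.2  -0.3  90.2] gap 85.1 F [-0.3  0.6 -0.7]
rows: [ -5.99 -13.8    3.85] [ 0.8 -0.3  0.2]
```

The arm was still settling for that measurement, so I move above the violet jar and measure again from there.

```bash
python3 -m creep '-6 -5 0 0 0 0 8.5; -6 -9 1 0 0 0 8.5; -6 -12 1 0.8 0 0 8.5; -6 -13.7 1 0.8 -0.3 0 8.5; -6 -13.7 1 0.8 -0.3 0 8.5; -6 -13.7 1 0.8 -0.3 0 8.5; -6 -13.7 1 0.8 -0.3 0 8.5'
python3 - <<'E'
from h import *
I=imaging.camera_info("wrist");img=imaging.snapshot("wrist");cv2.imwrite("pics/w5.png",img[:,:,::-1])
for A,c,m,s in blobs(img,"violet",300): print(A,c.round(),s[:4],ray(I,(s[0]+s[2]/2-.5,s[1]+s[3]/2-.5),66).round(1))
plan(488,232,28)
E
```

```text
time: 7.05
tool_pos: [488.4, 231.8, 178.2]
tcp_rot: [-180.0, 0.0, 90.2]
ft_force: [-0.1, -0.2, -0.3]
finger_gap: 85.0
3793 [327. 235.] [293 200  70  70] [491.8 234.3  66. ]
t 7.1 tcp [488.5 231.7 178.3] [-180.     0.    90.1] gap 84.9 F [0.1 0.1 0.4]
rows: [ 0.03 -0.04 15.03] [-0.   0.   0.1]
```

View pics/w5.png

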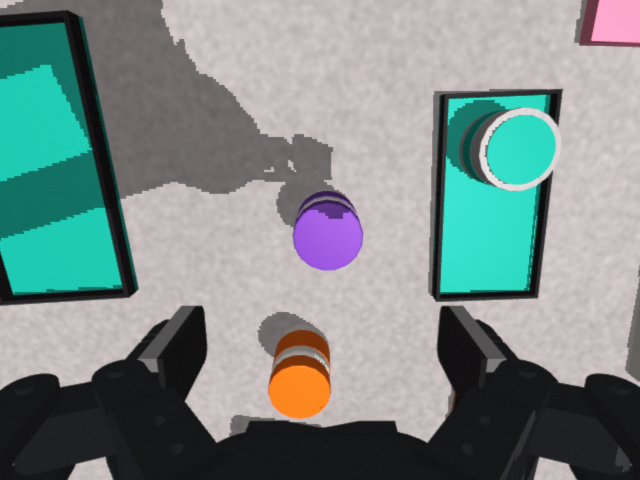

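The violet jar's lid is at (327,235), which is world (491.8,234.3); the top view gave (488,232). I use about (491,233.5).

```bash
python3 -m creep '0.2 0.25 5 0 0 0 8.5; 0.2 0.25 10 0 0 0 8.5; 0.2 0.25 14 0 0 0 8.5; 0.2 0.25 15.2 0 0 0 8.5; 0.2 0.25 15.2 0 0 0 8.5; 0.2 0.25 15.2 0 0 0 6; 0.2 0.25 15.2 0 0 0 4.2; 0.2 0.25 15.2 0 0 0 4.2; 0.2 0.25 15.2 0 0 0 4.2; 0.2 0.25 15.2 0 0 0 4.2; 0.2 0.25 15.2 0 0 0 4.2; 0.2 0.25 15.2 0 0 0 4.2; 0.2 0.25 15.2 0 0 0 4.2' 40
python3 - <<'E'
from h import *
cv2.imwrite("pics/w6.png",imaging.snapshot("wrist")[:,:,::-1])
plan(617,-239.6,130)
E
```

```text
time: 8.4
tool_pos: [493.1, 234.6, 29.2]
tcp_rot: [179.7, -0.1, 90.2]
ft_force: [-0.7, -0.3, 5.8]
finger_gap: 47.1
t 8.45 tcp [493.1 234.5  29.2] [ 1.797e+02 -1.000e-01  9.020e+01] gap 47.0 F [-0.5  0.2  5.1]
rows: [-47.43  12.31 -10.1 ] [ 0.3 -0.1  0.2]
```

View pics/w6.png

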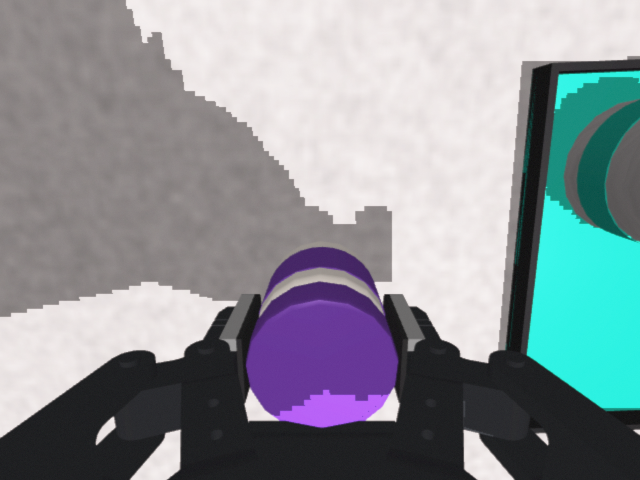

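Gripped at gap 47 with TCP z 29.2. I carry it to the centre of the violet tray.

```bash
python3 -m creep '0 0 -4 0 0 0 4.2; 0 0 -9 0 0 0 4.2; -3 1 -11 0 0 0 4.2; -7 2 -11 0 0 0 4.2; -11 3 -11 0 0 0 4.2; -15.5 4 -11 0 0 0 4.2; -20 5 -11 0 0 0 4.2; -24.5 6 -11 0 0 0 4.2; -29 7 -11 0 0 0 4.2; -33.5 8.5 -11 0 0 0 4.2; -38 10 -11 0 0 0 4.2; -42 11 -11 0 0 0 4.2; -45 12 -11 0 0 0 4.2; -47.4 12.3 -11 0 0 0 4.2; -47.4 12.3 -11 0 0 0 4.2; -47.4 12.3 -11 0 0 0 4.2; -47.4 12.3 -11 0 0 0 4.2'
python3 - <<'E'
from h import *
I=imaging.camera_info("wrist");img=imaging.snapshot("wrist");cv2.imwrite("pics/w7.png",img[:,:,::-1])
print(I["R"],I["t"])
plan(617,-239.6,33)
E
```

```text
time: 10.15
tool_pos: [617.0, -238.4, 139.7]
tcp_rot: [179.7, -0.1, 90.2]
ft_force: [0.3, -0.2, -1.0]
finger_gap: 47.3
[[ 9.99985217e-01  1.98708662e-03  5.06143995e-03]
 [ 5.50230843e-04 -9.63035889e-01  2.69372556e-01]
 [ 5.40961492e-03 -2.69365789e-01 -9.63022745e-01]] [-616.73200708 -240.69367422  222.74991929]
t 10.2 tcp [ 617.  -238.2  139.5] [ 1.797e+02 -1.000e-01  9.020e+01] gap 47.2 F [-0.5  0.6 -2.1]
rows: [-0.16 -0.05 10.65] [ 0.3 -0.1  0.2]
```

View pics/w7.png

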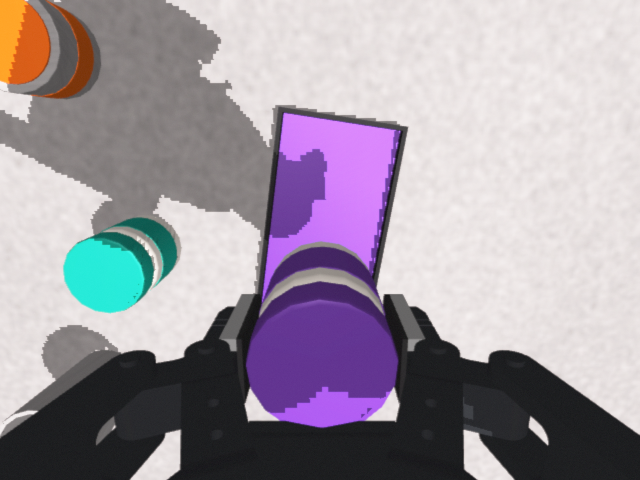

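The jar is over the violet tray, with the tray's lip corners at (277,107) and (407,127). Now I lower it.

```bash
python3 -m creep '0 0 4 0 0 0 4.2; 0 0 8 0 0 0 4.2; 0 0 9.8 0 0 0 4.2; 0 0 10.3 0 0 0 4.2; 0 0 10.5 0 0 0 4.2; 0 0 10.6 0 0 0 4.2; 0 0 10.7 0 0 0 4.2'; python3 -m creep '0 0 0.1 0 0 0 4.2; 0 0 0.1 0 0 0 4.2;0 0 0.2 0 0 0 4.2;0 0 0.2 0 0 0 4.2'
```

```text
time: 10.9
tool_pos: [619.1, -238.7, 35.0]
tcp_rot: [179.5, 0.0, 90.2]
ft_force: [-0.3, 0.1, -0.9]
finger_gap: 47.1
time: 11.3
tool_pos: [619.4, -238.9, 33.4]
tcp_rot: [179.5, 0.0, 90.2]
ft_force: [0.9, 0.3, 0.8]
finger_gap: 47.2
```

```bash
python3 -m creep '0 0 0.1 0 0 0 4.2; 0 0 0.1 0 0 0 4.2'; python3 -m creep '0 0 0 0 0 0 6; 0 0 0 0 0 0 6.8; 0 0 0 0 0 0 6.8; 0 0 0 0 0 0 6.8; 0 0 -4 0 0 0 6.8; 0 0 -8 0 0 0 8.5; 0 0 -12 0 0 0 8.5;  0 0 -15 0 0 0 8.5; 0 0 -15 0 0 0 8.5; 0 0 -15 0 0 0 8.5'
python3 - <<'E'
from h import *
I=imaging.camera_info("wrist");img=imaging.snapshot("wrist");cv2.imwrite("pics/w8.png",img[:,:,::-1])
for A,c,m,s in blobs(img,"teal",300): print(A,c.round(),s[:4],ray(I,(s[0]+s[2]/2-.5,s[1]+s[3]/2-.5),66).round(1))
plan(486,-245,180)
E
```

```text
time: 11.5
tool_pos: [619.5, -239.0, 33.3]
tcp_rot: [179.5, 0.0, 90.2]
ft_force: [-4.3, 2.1, 6.2]
finger_gap: 47.0
time: 12.5
tool_pos: [618.7, -239.2, 184.3]
tcp_rot: [179.4, 0.1, 90.2]
ft_force: [-0.1, 0.3, -0.3]
finger_gap: 85.4
749 [175. 224.] [141 205  51  56] [ 513.1 -236.9   66. ]
3919 [136. 249.] [ 99 215  75  69] [ 491.2 -248.7   66. ]
t 12.55 tcp [ 617.8 -238.8  182.4] [179.5   0.   90.2] gap 84.9 F [-1.1  0.2 -0.1]
rows: [ -0.57 -13.18   0.14] [0.5 0.  0.2]
```

View pics/w8.png

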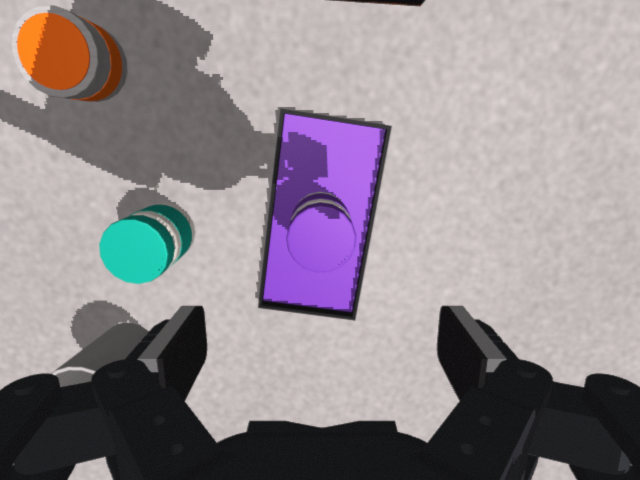

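The violet jar stands upright in the violet tray at (320,238). Next is the teal jar at (136,249), with the cup at lower left.

```bash
python3 -m creep '-0.2 -4 0 0.5 0 0 8.5; -0.6 -8 0 0.5 0 0 8.5; -0.8 -11 0.2 0.5 0 0 8.5; -0.8 -12.9 0.2 0.5 0 0 8.5; -0.8 -12.9 0.2 0.5 0 0 8.5; -0.8 -12.9 0.2 0.5 0 0 8.5; -0.8 -12.9 0.2 0.5 0 0 8.5'
python3 - <<'E'
from h import *
I=imaging.camera_info("wrist");img=imaging.snapshot("wrist");cv2.imwrite("pics/w9.png",img[:,:,::-1])
for A,c,m,s in blobs(img,"teal",300): print(A,c.round(),s[:4],ray(I,(s[0]+s[2]/2-.5,s[1]+s[3]/2-.5),66).round(1))
plan(488,-247,28)
E
```

```text
time: 13.25
tool_pos: [489.2, -247.0, 178.6]
tcp_rot: [-179.9, -0.0, 90.2]
ft_force: [-0.6, 0.4, -0.1]
finger_gap: 84.8
4054 [322. 239.] [288 197  69  80] [ 488.8 -245.9   66. ]
t 13.3 tcp [ 489.4 -247.   178.8] [-179.9   -0.    90.2] gap 85.0 F [ 0.4 -0.6 -1. ]
rows: [-0.   -0.12 15.08] [-0.1 -0.   0.2]
```

View pics/w9.png

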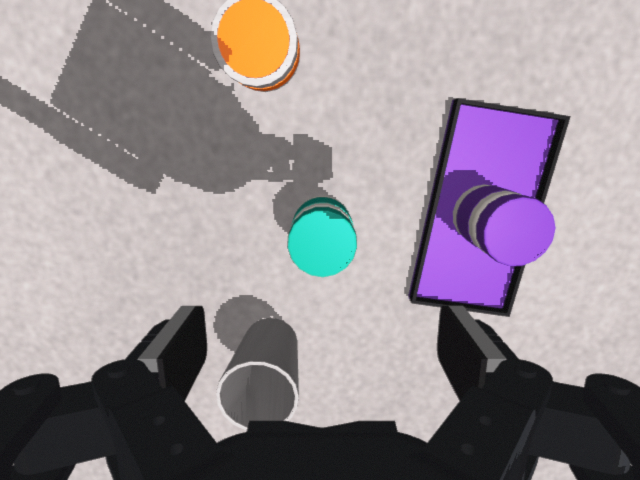

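The teal jar's lid is centred at (322,242), directly under the TCP. The cup at (258,395) is well clear of the fingers.

```bash
python3 -m creep '0 -0.05 5 0 0 0 8.5; 0 -0.05 10 0 0 0 8.5; 0 -0.05 14 0 0 0 8.5; 0 -0.05 15.2 0 0 0 8.5; 0 -0.05 15.2 0 0 0 8.5; 0 -0.05 15.2 0 0 0 6; 0 -0.05 15.2 0 0 0 4.2; 0 -0.05 15.2 0 0 0 4.2; 0 -0.05 15.2 0 0 0 4.2; 0 -0.05 15.2 0 0 0 4.2; 0 -0.05 15.2 0 0 0 4.2; 0 -0.05 15.2 0 0 0 4.2; 0 -0.05 15.2 0 0 0 4.2' 40
python3 - <<'E'
from h import *
plan(623.5,210,140)
E
```

```text
time: 14.6
tool_pos: [490.7, -248.2, 29.7]
tcp_rot: [179.8, 0.1, 90.2]
ft_force: [0.4, 0.4, 5.2]
finger_gap: 47.2
t 14.6 tcp [ 490.7 -248.2   29.7] [1.798e+02 1.000e-01 9.020e+01] gap 47.2 F [0.4 0.4 5.2]
rows: [ 45.74  13.51 -11.09] [0.2 0.1 0.2]
```

```bash
python3 -m creep '0 0 -4 0 0 0 4.2; 0 0 -9 0 0 0 4.2; 3 1 -11 0 0 0 4.2; 7 2 -11 0 0 0 4.2; 11 3 -11 0 0 0 4.2; 15.5 4 -11 0 0 0 4.2; 20 5 -11 0 0 0 4.2; 24.5 6 -11 0 0 0 4.2; 29 7 -11 0 0 0 4.2; 33.5 9 -11 0 0 0 4.2; 38 11 -11 0 0 0 4.2; 42 12.5 -11 0 0 0 4.2; 44.5 13.5 -11 0 0 0 4.2; 45.7 13.5 -11 0 0 0 4.2; 45.7 13.5 -11 0 0 0 4.2; 45.7 13.5 -11 0 0 0 4.2; 45.7 13.5 -11 0 0 0 4.2'
python3 - <<'E'
from h import *
I=imaging.camera_info("wrist");img=imaging.snapshot("wrist");cv2.imwrite("pics/w10.png",img[:,:,::-1])
plan(624,210,34)
E
```

```text
time: 16.3
tool_pos: [623.3, 208.1, 139.5]
tcp_rot: [179.8, 0.2, 90.2]
ft_force: [0.1, -0.4, -0.5]
finger_gap: 47.0
t 16.35 tcp [623.4 208.1 139.4] [1.798e+02 1.000e-01 9.020e+01] gap 47.4 F [ 0.1 -0.3 -0.9]
rows: [ 0.21  0.03 10.54] [0.2 0.1 0.2]
```

View pics/w10.png

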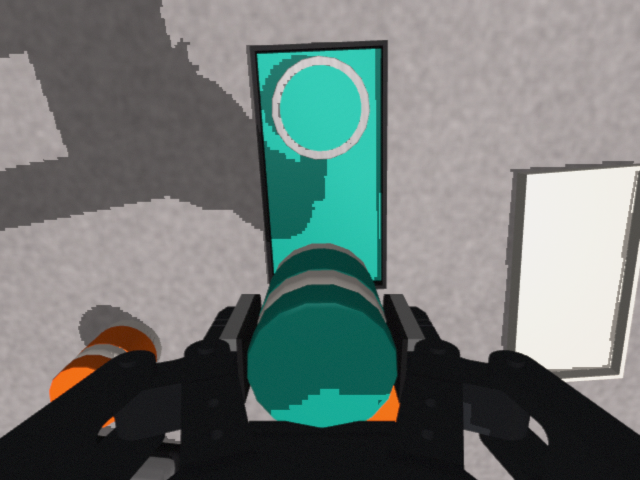

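The near-right lip corner of the tray is at about (386,287). I'll check its world position before lowering.

```bash
python3 - <<'E'
from h import *
I=imaging.camera_info("wrist")
for p in [(386,287),(387,41),(248,46),(320,107)]: print(p,ray(I,p,14 if p[0]!=320 else 49).round(1))
E
```

```text
(386, 287) [670.7 167.1  14. ]
(387, 41) [663.7 330.9  14. ]
(248, 46) [577.4 327.9  14. ]
(320, 107) [622.2 290.1  49. ]
```

```bash
python3 -m creep '0 0.05 4 0 0 0 4.2; 0 0.05 8 0 0 0 4.2; 0 0.05 9.8 0 0 0 4.2; 0 0.05 10.2 0 0 0 4.2; 0 0.05 10.4 0 0 0 4.2; 0 0.05 10.5 0 0 0 4.2; 0 0.05 10.6 0 0 0 4.2'; python3 -m creep '0 0 0.1 0 0 0 4.2; 0 0 0.1 0 0 0 4.2;0 0 0.2 0 0 0 4.2;0 0 0.2 0 0 0 4.2'
```

```text
time: 17.05
tool_pos: [625.9, 208.2, 35.8]
tcp_rot: [179.6, 0.1, 90.1]
ft_force: [0.6, -0.5, -1.1]
finger_gap: 46.9
time: 17.45
tool_pos: [626.0, 208.3, 33.9]
tcp_rot: [179.6, 0.1, 90.2]
ft_force: [-0.4, 0.7, -0.8]
finger_gap: 47.0
```

```bash
python3 -m creep '0 0 0.1 0 0 0 4.2; 0 0 0.1 0 0 0 4.2';  python3 -m creep '0 0 0.1 0 0 0 4.2; 0 0 0.1 0 0 0 4.2'
```

```text
time: 17.65
tool_pos: [626.1, 208.3, 33.8]
tcp_rot: [179.6, 0.1, 90.2]
ft_force: [-3.8, -1.7, 6.0]
finger_gap: 47.2
time: 17.85
tool_pos: [626.1, 208.4, 33.8]
tcp_rot: [179.6, 0.1, 90.2]
ft_force: [-3.5, -0.8, 6.7]
finger_gap: 46.9
```

Seated. I release, lift and look.

```bash
python3 -m creep '0 0 0 0 0 0 6; 0 0 0 0 0 0 6.8; 0 0 0 0 0 0 6.8; 0 0 0 0 0 0 6.8; 0 0 -4 0 0 0 6.8; 0 0 -8 0 0 0 8.5; 0 0 -12 0 0 0 8.5;  0 0 -15 0 0 0 8.5; 0 0 -15 0 0 0 8.5; 0 0 -15 0 0 0 8.5'
python3 - <<'E'
from h import *
I=imaging.camera_info("wrist");img=imaging.snapshot("wrist");cv2.imwrite("pics/w11.png",img[:,:,::-1])
for A,c,m,s in blobs(img,"orange",300): print(A,c.round(),s[:4],ray(I,(s[0]+s[2]/2-.5,s[1]+s[3]/2-.5),66).round(1))
plan(470,113,180)
E
```

```text
time: 18.85
tool_pos: [625.7, 208.7, 184.8]
tcp_rot: [179.5, 0.1, 90.2]
ft_force: [0.6, -0.6, 0.0]
finger_gap: 85.1
713 [145. 313.] [113 302  57  24] [495.  150.3  66. ]
1843 [112. 346.] [ 84 324  63  52] [472.  120.9  66. ]
6114 [350. 388.] [307 351  91  78] [650.   85.3  66. ]
t 18.9 tcp [624.7 208.5 183. ] [1.797e+02 1.000e-01 9.020e+01] gap 85.0 F [-0.2 -0.1 -0.2]
rows: [ -9.51 -15.5    0.22] [0.3 0.1 0.2]
```

View pics/w11.png

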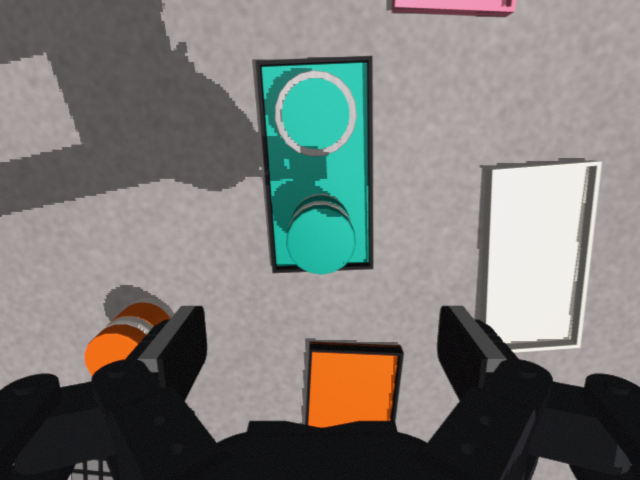

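Both teal pots stand upright in the small teal tray, the tin at (316,112) and the jar at (321,238). Next is the orange jar.

```bash
python3 -m creep '-3 -4 0 0.3 0 0 8.5; -6 -8 0 0.3 0 0 8.5; -9.5 -11 0.2 0.3 0 0 8.5; -9.5 -14 0.2 0.3 0 0 8.5; -9.5 -15.4 0.2 0.3 0 0 8.5; -9.5 -15.4 0.2 0.3 0 0 8.5; -9.5 -15.4 0.2 0.3 0 0 8.5;-9.5 -15.4 0.2 0.3 0 0 8.5'
python3 - <<'E'
from h import *
I=imaging.camera_info("wrist");img=imaging.snapshot("wrist");cv2.imwrite("pics/w12.png",img[:,:,::-1])
for A,c,m,s in blobs(img,"orange",300): print(A,c.round(),s[:4],ray(I,(s[0]+s[2]/2-.5,s[1]+s[3]/2-.5),66).round(1))
plan(470,113,28)
E
```

```text
time: 19.7
tool_pos: [471.3, 113.1, 179.6]
tcp_rot: [-180.0, 0.1, 90.2]
ft_force: [1.1, 0.7, 0.1]
finger_gap: 85.1
1008 [322. 218.] [287 194  70  80] [470.7 115.8  66. ]
1171 [550. 316.] [487 252 103 131] [626.2  54.2  66. ]
t 19.75 tcp [471.4 113.2 179.7] [1.80e+02 1.00e-01 9.02e+01] gap 84.8 F [ 0.4  1.4 -0.8]
rows: [ 1.000e-02 -1.400e-01  1.517e+01] [0.  0.1 0.2]
```

View pics/w12.png

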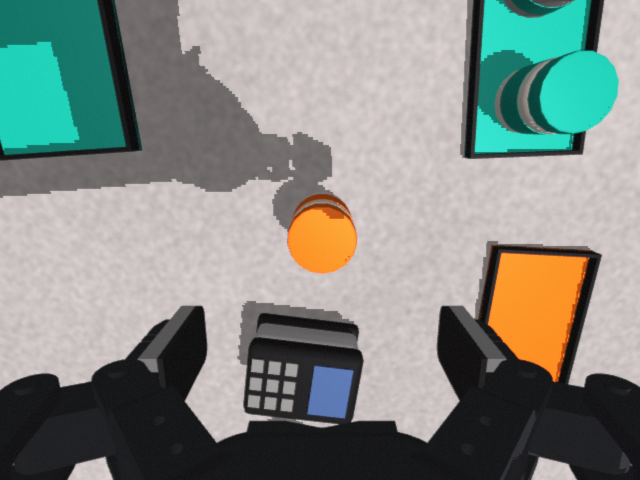

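The orange jar's lid is centred at (322,239), which is world (471,114). The meter at (303,375) is clear of the fingers, so I descend and grip.

```bash
python3 -m creep '0.1 -0.05 5 0 0 0 8.5; 0.1 -0.05 10 0 0 0 8.5; 0.1 -0.05 14 0 0 0 8.5; 0.1 -0.05 15.3 0 0 0 8.5; 0.1 -0.05 15.3 0 0 0 8.5; 0.1 -0.05 15.3 0 0 0 6; 0.1 -0.05 15.3 0 0 0 4.2; 0.1 -0.05 15.3 0 0 0 4.2; 0.1 -0.05 15.3 0 0 0 4.2; 0.1 -0.05 15.3 0 0 0 4.2; 0.1 -0.05 15.3 0 0 0 4.2; 0.1 -0.05 15.3 0 0 0 4.2; 0.1 -0.05 15.3 0 0 0 4.2' 40
python3 - <<'E'
from h import *
plan(651.5,45,140)
E
```

```text
time: 21.05
tool_pos: [473.1, 114.2, 29.4]
tcp_rot: [179.7, 0.1, 90.2]
ft_force: [-0.3, -0.0, 6.0]
finger_gap: 47.2
t 21.05 tcp [473.1 114.2  29.4] [1.797e+02 1.000e-01 9.020e+01] gap 47.2 F [-0.3 -0.   6. ]
rows: [ -6.99  17.87 -10.96] [0.3 0.1 0.2]
```

```bash
python3 -m creep '0 0 -4 0 0 0 4.2; 0 0 -9 0 0 0 4.2; -1 3 -11 0 0 0 4.2; -2 7 -11 0 0 0 4.2; -4 11 -11 0 0 0 4.2; -5.5 15 -11 0 0 0 4.2; -7 17 -11 0 0 0 4.2; -7 17.9 -11 0 0 0 4.2; -7 17.9 -11 0 0 0 4.2; -7 17.9 -11 0 0 0 4.2; -7 17.9 -11 0 0 0 4.2'
python3 - <<'E'
from h import *
I=imaging.camera_info("wrist");img=imaging.snapshot("wrist");cv2.imwrite("pics/w13.png",img[:,:,::-1])
plan(651.5,45,33.5)
E
```

```text
time: 22.15
tool_pos: [651.0, 45.7, 140.7]
tcp_rot: [179.7, 0.1, 90.2]
ft_force: [-0.5, -0.1, -2.6]
finger_gap: 47.2
t 22.2 tcp [651.   45.7 140.6] [1.797e+02 1.000e-01 9.020e+01] gap 47.2 F [-0.2  0.8 -1.9]
rows: [-0.05 -0.   10.71] [0.3 0.1 0.2]
```

View pics/w13.png

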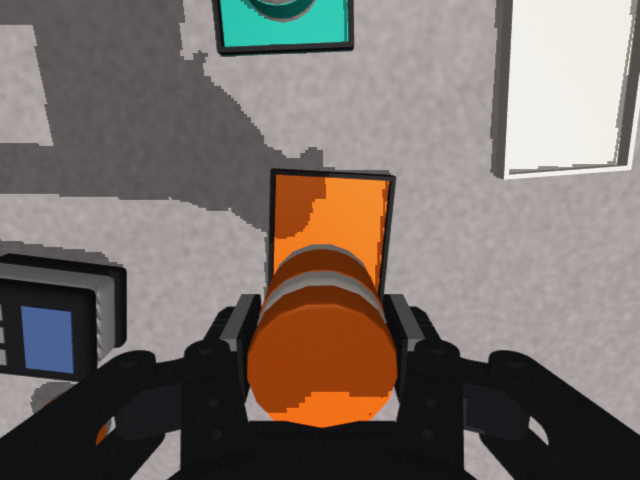

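```bash
python3 - <<'E'
from h import *
I=imaging.camera_info("wrist")
for p in [(271,171),(395,176)]: print(p,ray(I,p,14).round(1))
E
python3 -m creep '0 0.1 4 0 0 0 4.2; 0 0.1 8 0 0 0 4.2; 0 0.1 9.8 0 0 0 4.2; 0 0.1 10.3 0 0 0 4.2; 0 0.1 10.5 0 0 0 4.2; 0 0.1 10.6 0 0 0 4.2; 0 0.1 10.7 0 0 0 4.2'; python3 -m creep '0 0 0.1 0 0 0 4.2; 0 0 0.1 0 0 0 4.2;0 0 0.2 0 0 0 4.2;0 0 0.2 0 0 0 4.2'
```

```text
(271, 171) [616.7  88.8  14. ]
(395, 176) [701.   85.6  14. ]
time: 22.9
tool_pos: [654.3, 45.6, 36.1]
tcp_rot: [179.5, 0.1, 90.2]
ft_force: [0.7, -0.2, -0.5]
finger_gap: 46.9
time: 23.3
tool_pos: [654.3, 45.5, 34.1]
tcp_rot: [179.5, 0.1, 90.2]
ft_force: [0.2, -0.2, -2.3]
finger_gap: 46.9
```

```bash
python3 -m creep '0 0 0.1 0 0 0 4.2; 0 0 0.1 0 0 0 4.2';  python3 -m creep '0 0 0.1 0 0 0 4.2; 0 0 0.1 0 0 0 4.2'
```

```text
time: 23.5
tool_pos: [654.4, 45.5, 33.6]
tcp_rot: [179.5, 0.1, 90.2]
ft_force: [-2.2, -0.0, 3.4]
finger_gap: 47.2
time: 23.7
tool_pos: [654.4, 45.5, 33.5]
tcp_rot: [179.5, 0.1, 90.2]
ft_force: [-4.6, -0.3, 8.7]
finger_gap: 47.0
```

```bash
python3 -m creep '0 0 0 0 0 0 6; 0 0 0 0 0 0 6.8; 0 0 0 0 0 0 6.8; 0 0 0 0 0 0 6.8; 0 0 -4 0 0 0 6.8; 0 0 -8 0 0 0 8.5; 0 0 -12 0 0 0 8.5;  0 0 -15 0 0 0 8.5; 0 0 -15 0 0 0 8.5; 0 0 -15 0 0 0 8.5'
python3 - <<'E'
from h import *
I=imaging.camera_info("wrist");img=imaging.snapshot("wrist");cv2.imwrite("pics/w14.png",img[:,:,::-1])
plan(444,-118,180)
E
```

```text
time: 24.7
tool_pos: [653.8, 45.7, 184.5]
tcp_rot: [179.4, 0.1, 90.2]
ft_force: [-0.6, -1.4, -0.7]
finger_gap: 85.1
t 24.75 tcp [652.8  45.7 182.7] [1.796e+02 1.000e-01 9.020e+01] gap 85.2 F [ 0.5 -0.3  0.3]
rows: [-16.29 -20.95   0.14] [0.4 0.1 0.2]
```

View pics/w14.png

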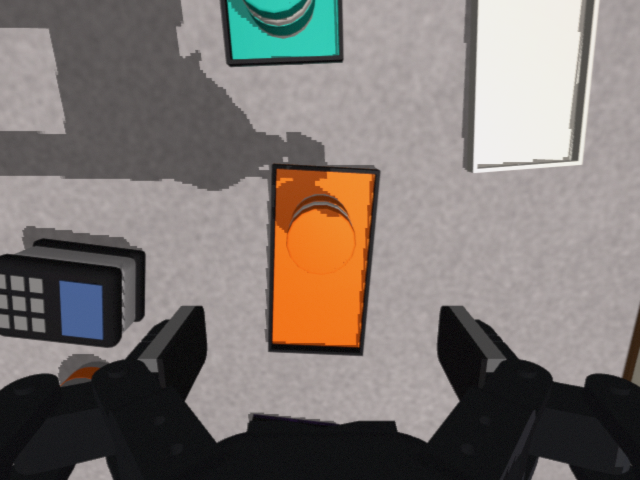

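The orange jar stands upright in the orange tray at (320,238). Next is the orange tin.

```bash
python3 -m creep '-3 -4 0 0.4 0 0 8.5; -6 -8 0 0.4 0 0 8.5; -9.5 -12 0.2 0.4 0 0 8.5; -13 -16 0.2 0.4 0 0 8.5; -16.3 -19 0.2 0.4 0 0 8.5; -16.3 -20.9 0.2 0.4 0 0 8.5; -16.3 -20.9 0.2 0.4 0 0 8.5; -16.3 -20.9 0.2 0.4 0 0 8.5; -16.3 -20.9 0.2 0.4 0 0 8.5'
python3 - <<'E'
from h import *
I=imaging.camera_info("wrist");img=imaging.snapshot("wrist");cv2.imwrite("pics/w15.png",img[:,:,::-1])
for A,c,m,s in blobs(img,"orange",300): print(A,c.round(),s[:4],ray(I,(s[0]+s[2]/2-.5,s[1]+s[3]/2-.5),45).round(1))
plan(444,-118,9)
E
```

```text
time: 25.65
tool_pos: [444.8, -117.6, 178.6]
tcp_rot: [-180.0, 0.0, 90.3]
ft_force: [0.1, 0.3, 0.1]
finger_gap: 85.0
12858 [598.  89.] [537   0 103 172] [619.  -18.9  45. ]
t 25.7 tcp [ 444.9 -117.6  178.8] [-1.80e+02  1.00e-01  9.03e+01] gap 85.3 F [-0.1 -1.  -0.4]
rows: [-0.03 -0.08 16.98] [-0.   0.1  0.3]
```

View pics/w15.png

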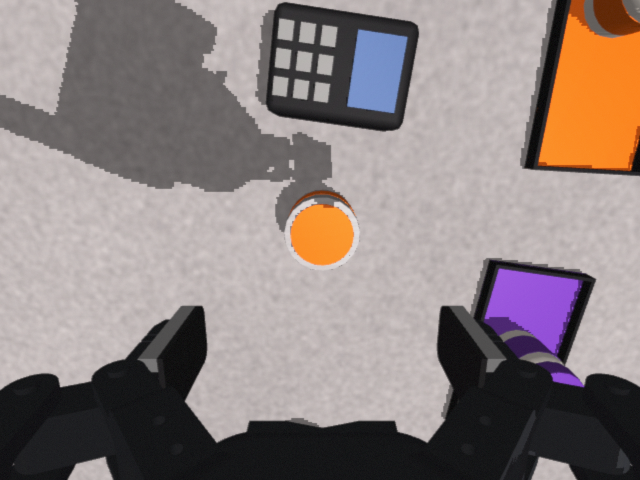

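```bash
python3 - <<'E'
from h import *
I=imaging.camera_info("wrist")
print(ray(I,(322,234.5),45).round(1), ray(I,(398,130),60).round(1), ray(I,(268,110),60).round(1))
E
```

```text
[ 444.7 -120.7   45. ] [493.1 -47.5  60. ] [410.1 -35.6  60. ]
```

The orange tin's lid is centred at (322,234), world (444.7,-120.5). The meter's near edge is at y ≈ -48, so it's clear.

```bash
python3 -m creep '-0.25 0 5 0 0 0 8.5; -0.25 0 10 0 0 0 8.5; -0.25 0 14 0 0 0 8.5; -0.25 0 16.2 0 0 0 8.5; -0.25 0 16.9 0 0 0 8.5; -0.25 0 16.9 0 0 0 8.5; -0.25 0 16.9 0 0 0 6.5; -0.25 0 16.9 0 0 0 5; -0.25 0 16.9 0 0 0 5; -0.25 0 16.9 0 0 0 5; -0.25 0 16.9 0 0 0 5; -0.25 0 16.9 0 0 0 5; -0.25 0 16.9 0 0 0 5; -0.25 0 16.9 0 0 0 5' 40
python3 - <<'E'
from h import *
plan(652,-35,140)
E
```

```text
time: 27.1
tool_pos: [446.6, -120.8, 11.9]
tcp_rot: [179.8, 0.1, 90.3]
ft_force: [-0.4, 1.5, 5.7]
finger_gap: 55.3
t 27.1 tcp [ 446.6 -120.8   11.9] [1.798e+02 1.000e-01 9.030e+01] gap 55.3 F [-0.4  1.5  5.7]
rows: [  8.45  20.62 -12.77] [0.2 0.1 0.3]
```

```bash
python3 -m creep '0 0 -4 0 0 0 5; 0 0 -9 0 0 0 5; 0 3 -12 0 0 0 5; 1 7 -12 0 0 0 5; 3 11 -12 0 0 0 5; 5 15 -12 0 0 0 5; 7 18.5 -12 0 0 0 5; 8.4 20.6 -12 0 0 0 5; 8.4 20.6 -12 0 0 0 5; 8.4 20.6 -12 0 0 0 5; 8.4 20.6 -12 0 0 0 5; 8.4 20.6 -12 0 0 0 5'
python3 - <<'E'
from h import *
I=imaging.camera_info("wrist");img=imaging.snapshot("wrist");cv2.imwrite("pics/w16.png",img[:,:,::-1])
plan(653,-35,16)
E
```

```text
time: 28.3
tool_pos: [651.2, -36.3, 132.6]
tcp_rot: [179.8, 0.1, 90.2]
ft_force: [0.0, -0.6, -1.3]
finger_gap: 54.7
t 28.35 tcp [651.3 -36.2 132.7] [1.798e+02 1.000e-01 9.020e+01] gap 55.2 F [-0.5 -0.1 -2.9]
rows: [ 0.15  0.14 11.67] [0.2 0.1 0.2]
```

View pics/w16.png

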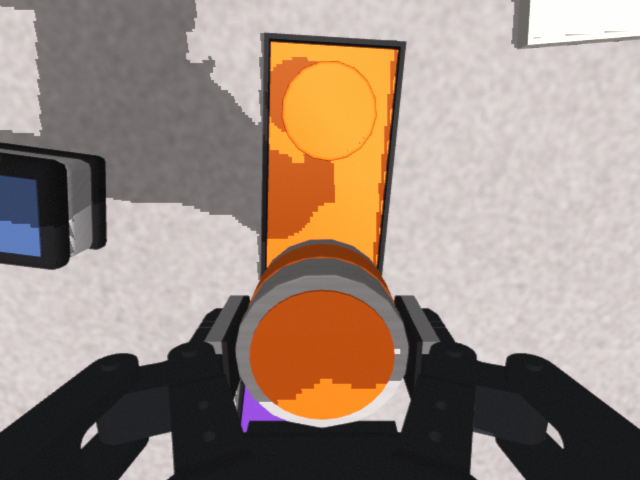

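The orange tray spans columns about 260–405, with the jar at (329,110) and the tin held over the near half. I lower it with a 1 mm shift in x.

```bash
python3 - <<'E'
from h import *
I=imaging.camera_info("wrist")
for p in [(264,34),(405,42)]: print(p,ray(I,p,14).round(1))
E
python3 -m creep '0.1 0 4 0 0 0 5; 0.1 0 8 0 0 0 5; 0.1 0 10.5 0 0 0 5; 0.1 0 11.1 0 0 0 5; 0.1 0 11.4 0 0 0 5; 0.1 0 11.6 0 0 0 5; 0.1 0 11.6 0 0 0 5'; python3 -m creep '0 0 0.1 0 0 0 5; 0 0 0.1 0 0 0 5;0 0 0.2 0 0 0 5;0 0 0.2 0 0 0 5'
```

```text
(264, 34) [616.2  88.9  14. ]
(405, 42) [701.3  84.8  14. ]
time: 29.05
tool_pos: [653.1, -35.8, 18.7]
tcp_rot: [179.6, 0.2, 90.2]
ft_force: [-0.1, -0.1, -1.9]
finger_gap: 55.0
time: 29.45
tool_pos: [653.2, -35.8, 16.8]
tcp_rot: [179.6, 0.2, 90.2]
ft_force: [-0.8, -0.1, -2.0]
finger_gap: 55.0
```

```bash
python3 -m creep '0 0 0.1 0 0 0 5; 0 0 0.1 0 0 0 5';  python3 -m creep '0 0 0.1 0 0 0 5; 0 0 0.1 0 0 0 5'
```

```text
time: 29.65
tool_pos: [653.2, -35.8, 16.1]
tcp_rot: [179.6, 0.2, 90.2]
ft_force: [-1.5, 0.3, 0.7]
finger_gap: 55.1
time: 29.85
tool_pos: [653.3, -35.8, 16.0]
tcp_rot: [179.6, 0.2, 90.2]
ft_force: [-4.6, -0.4, 8.0]
finger_gap: 55.1
```

Seated at z 16.0 (11.9 + 4). I release, retreat up and back so the cameras can see, and check.

```bash
python3 -m creep '0 0 0 0 0 0 7; 0 0 0 0 0 0 7.5; 0 0 0 0 0 0 7.5; 0 0 0 0 0 0 7.5; 0 0 -4 0 0 0 7.5; 0 0 -8 0 0 0 8.5; 0 0 -12 0 0 0 8.5; 0 0 -16 0 0 0 8.5; 0 0 -20 0 0 0 8.5; 0 -4 -22 0 0 0 8.5; 0 -8 -22 0 0 0 8.5; 0 -12 -22 0 0 0 8.5; 0 -16 -22 0 0 0 8.5; 0 -20 -22 0 0 0 8.5; 0 -20 -22 0 0 0 8.5; 0 -20 -22 0 0 0 8.5'
python3 - <<'E'
from h import *
for n in ("top","scene"):
    img=imaging.snapshot(n)
    c=img[120:360,190:510] if n=="top" else img[130:370,160:480]
    cv2.imwrite(f"pics/{n}1.png",cv2.resize(c[:,:,::-1],None,fx=2.5,fy=2.5,interpolation=cv2.INTER_CUBIC))
print(r.sense()["ft_force"],r.sense()["time"])
E
```

```text
time: 31.45
tool_pos: [451.7, -36.0, 235.2]
tcp_rot: [179.5, 0.2, 90.2]
ft_force: [0.1, 0.4, -0.2]
finger_gap: 84.7
[-0.09496656 -0.12392639 -0.01539081] 31.55
```

View pics/top1.png

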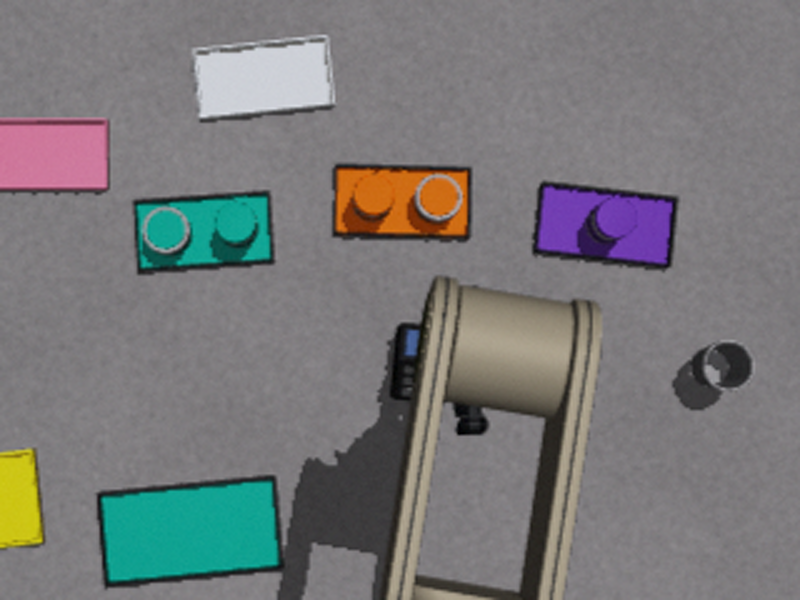

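View pics/scene1.png

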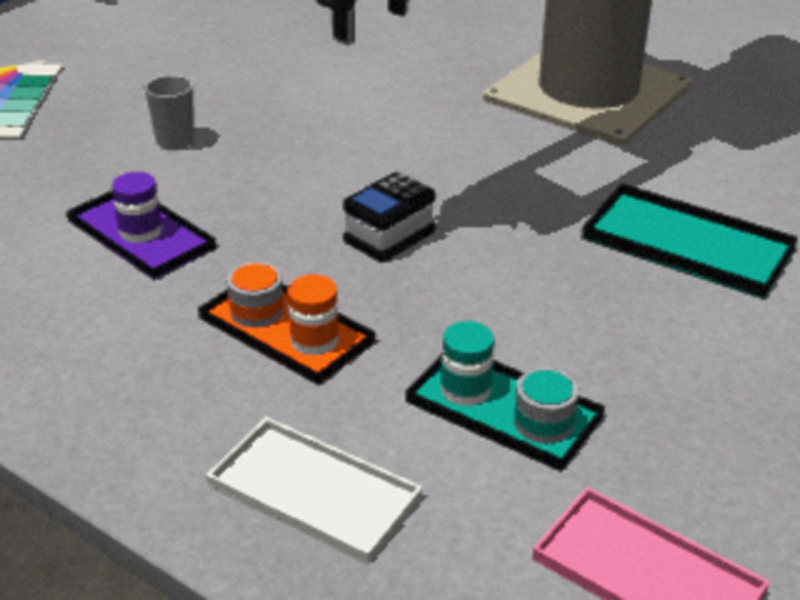

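Both views show all five pots upright inside the trays of their own colour. The cup's top-view crop position (723,365) is the same as before, and the part of the meter that shows has not moved. The arm is touching nothing, so I hand in.

```bash
python3 -c "
from bench import r
print(r.hand_in()); print(r.sense()['time'])"
```

```text
the job is handed in; nothing more can be done
None
the job is handed in; nothing more can be done
```

All five pots now stand upright and released in the tray that matches their lid, and the job was handed in at about 31.6 s of the 120 s allowed. The teal jar and tin are in the smaller teal tray, the orange jar and tin in the orange tray, and the violet jar in the violet tray.

**Placing:** Each pot was lowered until the wrist sensed the tray floor, at about 4 mm above its grip height on the bench. Those readings peaked at about 10 N, well under the 40 N and 120 N limits. In the last top and scene pictures every pot is upright and inside its tray's lip.

**Bystanders:** The cup is where it was. The arm hid part of the meter in the last top view; the part that showed had not moved, and the scene view shows it standing.

**Disagreements:** The top and wrist cameras differed by 2–7 mm on some pots and on the teal and orange trays. I relied mainly on the wrist readings for the pots. For the trays I used values between the two or checked the clearance, and the trays left at least about 8 mm of clearance.

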